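# Line up the capacitor bank by height

### The arm

A 6-joint arm with a two-finger parallel gripper is mounted at the origin on the work surface. World frame = base frame: x ahead of the robot, y to its left, z up, the work surface at z = 0. Lengths are in m, angles in degrees, forces in N, time in s.
With the tool pointing down it reaches from about 0.325 to 0.775 m from the base axis. Payload 5.5 kg.
Tool frame: the origin (TCP) lies between the finger pads; the fingertips stand 22 mm ahead of it and the grasp point (between the pads) lies 3 mm ahead of it (env.nose_length is the distance from the TCP to the fingertips, in m); z points along the fingers, x is the direction in which the jaws open and shut, and the axes are right-handed (so a half turn about z gives the same grasp; the last joint's range is limited). The gripper opens to 85 mm and grips with 20 to 120 N. Pads are 22 mm wide; open, the fingers measure 114 mm over their backs; the gripper's body (76 mm by 85 mm) begins 54 mm behind the grasp point. The pads swing forward as they close: fully open they stand 13 mm farther back than shut.
Start: joints at [-68.509, 5.22, 70.514, -0, 104.267, -3.249], TCP at [0.251, -0.545, 0.253] pointing down, gripper open.
Joint ranges: [-164.24, 164.24], [-49.07, 125.15], [9.68, 141.18], [-86.29, 266.29], [3.28, 154.24], [-151.56, 151.56]. Speed limits (degrees/s): [147.25, 147.25, 172.46, 180, 180, 180].

### API

Orientations are given as [roll, pitch, yaw] about the fixed x, y, z axes, in that order (R = Rz(yaw) Ry(pitch) Rx(roll)).
In Python, from cell import env, imaging gives the robot as it stands.
- The arm moves only by the tool drive_tool, never from a script. Its argument "rows" is a list of rows, each a list of 5 numbers: the closure in counts, from 0 (fully open) to 255 (shut), then the shift along the tool's x, y, z scaled (see below), then the turn about the tool's z scaled (see below). A call has 1 to 5 rows; each row shifts and turns the commanded pose from where the row before left it, along the tool's axes as they then stand; what a row does not reach is not made up. The controller multiplies each number of a shift by 0.08 m and each number of a turn by 1.5 rad. A row lasts 1/10 s, in which the tool goes at most 50 mm and 8.59 degrees, less where a joint would pass 70% of its speed; a pose out of reach is approached as far as the arm can. A call with a number of a shift or a turn outside -1 to 1 is refused whole. A call with a gripper value outside its range is refused whole. The fingers move at their own pace and stop on an object; "grip_force" is the grip in N (left out, the last holds). Time passes only in rows, so rows that do not move let the fingers close. It gives the time, the measured TCP pose, the force and the opening at its end, in the units of the state.
- env.get_obs(): the state, without advancing time (a new reading comes with each control period).
- imaging.camera(name): name is "side" or "top" or "wrist"; returns a dict with "img" (480x640x3 uint8, red, green, blue), "range_z" (480x640 float32, m along the optical axis (not along the pixel's ray), 0 where there is no reading), "fx", "fy", "cx", "cy" (pixels), "extrinsics" (4x4, takes a point from world to camera coordinates). Camera axes: x right, y down, z forward; pixel columns grow to the right and rows downward; lengths in m; the calibration is good to about 2 mm. A picture is of the moment at which its call begins.
- env.hand_in(): hands the job in, once; it reports no verdict.
Trained networks look in a picture, given as the dict that the camera call returned (one of the last four; its "shot" number tells which), for a name from the list of things; names that differ only in an ending like _2 or _b are one class to them, and where a whole thing is asked for, a point or a joint stands for the part that bears it (a point fixed in the world has none). Each returns a list of dicts, best first, with "p" (0 to 1); they miss things now and then, are a little off and sometimes report something else, mostly with a low value. They report only what shows in the picture. A call takes as long as a camera call. They do not tell look-alikes from the thing itself.
- imaging.cut_out(picture, target): "mask" (480x640 bool, what is visible of it) and "pixel" ([column, row] in pixels, amid what is visible of it).
The state is a dict: "time_s": time; "qpos": joint angles; "joint_velocities": joint speeds; "joint_efforts": joint torques, N m; "position": TCP position; "ee_rot": TCP orientation; "wrist_force": force on the tool from outside, world axes, zero at the start; "moment": the same for the moment, N m; "opening": finger opening in m.
Only numpy, scipy, OpenCV 4.12 (cv2) and the standard library are available. Lean on these libraries where they do the work, as an engineer would, in place of code of your own. Each camera call takes 0.05 s, during which the arm holds its last target. There are 200 camera calls.

### The job

Get the capacitor bank ready for the class: stand the four blue can capacitors upright on the four ring marks of the wooden strip, one centred on each mark, in order of height from one end to the other, with the tallest at the end next to the grey power supply. Let go of them all and leave them standing still.

Things in the scene. Friction and masses are not known exactly. Their poses are not given: they have to be found in the camera images.
- cap_a_center (a point): Shortest and fattest of four can capacitors: an upright loose cylinder in a blue sleeve, 45 mm tall, 50 mm in diameter, with an aluminium top that carries two brass studs, 5 mm high. The point lies on its axis, half-way up (22.5 mm above its underside); z up along the axis. About 110 g. It starts standing on the bench between robot and strip.
- cap_b_center (a point): Second shortest, the slimmest of four can capacitors: an upright loose cylinder in a blue sleeve, 65 mm tall, 36 mm in diameter, with an aluminium top that carries two brass studs, 5 mm high. The point lies on its axis, half-way up (32.5 mm above its underside); z up along the axis. About 90 g. It starts standing on the bench between robot and strip.
- cap_c_center (a point): Second tallest of four can capacitors: an upright loose cylinder in a blue sleeve, 85 mm tall, 44 mm in diameter, with an aluminium top that carries two brass studs, 5 mm high. The point lies on its axis, half-way up (42.5 mm above its underside); z up along the axis. About 160 g. It starts standing on the bench between robot and strip.
- cap_d_center (a point): Tallest of four can capacitors: an upright loose cylinder in a blue sleeve, 105 mm tall, 38 mm in diameter, with an aluminium top that carries two brass studs, 5 mm high. The point lies on its axis, half-way up (52.5 mm above its underside); z up along the axis. About 150 g. It starts standing on the bench between robot and strip.
- mark1: One of four identical painted marks on the strip, a white ring of 60 mm outer diameter with a centre dot, 80 mm from the next one in a straight row. Its number says nothing of its place in the row. Origin at its centre on the strip's upper face (6 mm above the bench); the paint adds no height that can be felt.
- mark2: One of four identical painted marks on the strip, a white ring of 60 mm outer diameter with a centre dot, 80 mm from the next one in a straight row. Its number says nothing of its place in the row. Origin at its centre on the strip's upper face (6 mm above the bench); the paint adds no height that can be felt.
- mark3: One of four identical painted marks on the strip, a white ring of 60 mm outer diameter with a centre dot, 80 mm from the next one in a straight row. Its number says nothing of its place in the row. Origin at its centre on the strip's upper face (6 mm above the bench); the paint adds no height that can be felt.
- mark4: One of four identical painted marks on the strip, a white ring of 60 mm outer diameter with a centre dot, 80 mm from the next one in a straight row. Its number says nothing of its place in the row. Origin at its centre on the strip's upper face (6 mm above the bench); the paint adds no height that can be felt.
- strip: Brown wooden board fixed to the bench, 90 mm wide (its x), 340 mm long (its y), 6 mm thick; origin at the centre of its underside, on the bench; z up. The four marks lie along its centre line at y = -120, -40, +40 and +120 mm.
- supply_front (a point): Grey bench power supply, a box 140 mm deep (x), 110 mm wide (y) and 85 mm high with a black front panel, fixed, standing off one end of the strip (an orange multimeter, 165 x 85 x 43 mm, lies off the other). The point is the middle of the foot of its front panel (the box extends 140 mm from it in +x), on the bench, about 20 mm farther in the strip's x than the row of marks and 250 mm from the strip's middle along the strip, towards the strip's +y end or its -y end.
Things that resemble listed ones, but are neither listed nor needed, are in the scene too. Leave any green look-alike of the part that bears cap_b_center alone.

How it is judged (in metres and radians):
At the end, for the whole second after the job is handed in: Each capacitor stands on the strip (height within 5 mm, tilt under 0.1 rad) within 12 mm, along and across the strip, of its mark's centre: tallest at the mark nearest the power supply, then the second tallest, the second shortest, and the shortest at the far end; all at rest (under 0.02 m/s) (((y of supply_front in the frame of strip above 0 m and y of cap_a_center in the frame of strip between -0.132 and -0.108 m and y of cap_b_center in the frame of strip between -0.052 and -0.028 m and y of cap_c_center in the frame of strip between 0.028 and 0.052 m and y of cap_d_center in the frame of strip between 0.108 and 0.132 m) or (y of supply_front in the frame of strip below 0 m and y of cap_a_center in the frame of strip between 0.108 and 0.132 m and y of cap_b_center in the frame of strip between 0.028 and 0.052 m and y of cap_c_center in the frame of strip between -0.052 and -0.028 m and y of cap_d_center in the frame of strip between -0.132 and -0.108 m)) and x of cap_a_center in the frame of strip between -0.012 and 0.012 m and z of cap_a_center in the frame of strip between 0.0235 and 0.0335 m and angle between each of cap_a_center, cap_b_center, cap_c_center, cap_d_center's own z axis and vertical below 0.1 rad and linear speed of each of cap_a, cap_b, cap_c, cap_d below 0.02 m/s and x of cap_b_center in the frame of strip between -0.012 and 0.012 m and z of cap_b_center in the frame of strip between 0.0335 and 0.0435 m and x of cap_c_center in the frame of strip between -0.012 and 0.012 m and z of cap_c_center in the frame of strip between 0.0435 and 0.0535 m and x of cap_d_center in the frame of strip between -0.012 and 0.012 m and z of cap_d_center in the frame of strip between 0.0535 and 0.0635 m); the robot touches nothing.
It also fails if it takes over 96 s, if anything falls off the work surface, if the arm or the gripper's body presses on something with over 40 N, if the wrist force passes 120 N, or if a joint passes its speed limit or range.

## Working session

There is one attempt and no reset: what is moved stays moved. The work goes in short steps, Python scripts to look and compute and a tool call to move; the robot and the scene stay as the last step left them, time stands still between calls to the robot, and variables do not carry over. Pictures are saved under pics/ and viewed, about 12 in all and at most 16, crops included, and the job is handed in when it is done.

Besides the shell and the picture viewer there is one more tool, called after "Emit:" as name(argument=value, ...), one argument or row to a line, values as JSON. drive_tool: Moves the arm, as the interface text tells. Shifts and turns lie within -1 to 1; 1 stands for 0.08 m of shift or 1.5 rad of turn. Its arguments: {"type":"object","properties":{"rows":{"type":"array"},"grip_force":{"type":"number"}},"required":["rows"]}

```bash
mkdir -p pics; ls; python3 - <<'E'
from cell import env, imaging
import cv2, numpy as np
o=env.get_obs(); print(o)
ims=[]
for n in ("top","side"):
    d=imaging.camera(n); ims.append(d)
    cv2.imwrite(f"pics/{n}0.png",d["img"][:,:,::-1])
    np.set_printoptions(precision=3,suppress=True)
    print(n,d["fx"],d["cx"],d["cy"],d["extrinsics"])
    for t in ("cap_a_center","cap_b_center","cap_c_center","cap_d_center","mark1","strip","supply_front"):
        for r in imaging.cut_out(d,t):
            m=r["mask"]&(d["range_z"]>0); v,u=np.nonzero(m)
            if len(v)==0: continue
            z=d["range_z"][m]; P=np.stack([(u-d["cx"])/d["fx"]*z,(v-d["cy"])/d["fy"]*z,z])
            E=d["extrinsics"]; W=(E[:3,:3].T@(P-E[:3,3:])).T
            h=np.percentile(W[:,2],95); T=W[W[:,2]>h-.012]
            (c,s,a)=cv2.minAreaRect(np.float32(T[:,:2]*1000))
            print(n,t,round(r["p"],2),r["pixel"],m.sum(),"top",round(h,4),"c",np.round(c,1),"size",np.round(s,1),round(a,1))
E
```

```text
pics
{'time_s': 0.0, 'qpos': array([-6.85084518e+01,  5.26264674e+00,  7.05834449e+01,  1.32462541e-03,
        1.04266048e+02, -3.24912812e+00]), 'joint_velocities': array([ 0.07236562,  0.07527646,  0.14236435, -0.14382102, -0.04530946,
       -0.03651544]), 'joint_efforts': array([-1.02192502e-03, -4.58729160e+01, -4.18021667e+01, -7.24276038e-05,
        1.17281475e-02,  1.83721539e-06]), 'position': array([ 0.25101836, -0.54469961,  0.25214022]), 'ee_rot': array([-1.79992362e+02,  1.11886140e-01, -6.52589911e+01]), 'wrist_force': array([ 0.61545599, -0.27174296, -0.3781449 ]), 'moment': array([-0.00428962, -0.00940502,  0.02666135]), 'opening': 0.08571559124103317}
top 503.34374051439596 321.3340786512517 234.23025590574647 [[ 0.025 -0.999 -0.021  0.013]
 [-0.985 -0.021 -0.172  0.533]
 [ 0.172  0.025 -0.985  0.969]
 [ 0.     0.     0.     1.   ]]
top cap_a_center 0.8 [359.9, 279.8] 502 top 0.0492 c [437.  -54.1] size [47.3 48.2] 45.9
top cap_b_center 0.73 [475.1, 283.7] 418 top 0.0693 c [ 435.9 -282.2] size [33.  35.8] 1.1
top cap_b_center 0.71 [439.3, 286.4] 336 top 0.0694 c [ 
[... 1816 characters left out ...]
ide cap_d_center 0.27 [388.7, 257.5] 448 top 0.0487 c [437.7 -49.8] size [43.5 48.3] 75.1
side mark1 0.97 [257.5, 310.3] 696 top 0.0084 c [617.8  97. ] size [59.3 58.5] 72.8
side mark1 0.76 [297.3, 260.2] 446 top 0.0085 c [584.2 -59.1] size [57.4 62.6] 11.8
side mark1 0.58 [276.8, 281.0] 574 top 0.0085 c [600.6  18.7] size [62.8 58.8] 79.6
side mark1 0.53 [313.6, 243.2] 315 top 0.0089 c [ 566.  -134.6] size [53.8 56.8] 37.0
side strip 0.83 [283.2, 290.8] 3784 top 0.0074 c [593.5 -26. ] size [354.5  97.6] 77.5
side supply_front 0.97 [300.0, 193.8] 3979 top 0.0864 c [ 625.6 -281.4] size [114.3 144.1] 75.7
side supply_front 0.63 [387.0, 260.1] 507 top 0.0483 c [436.9 -49.4] size [47.5 43.1] 5.9
```

```bash
python3 - <<'E'
import cv2
a=cv2.imread("pics/top0.png")[150:340,190:540];a=cv2.resize(a,None,fx=2.28,fy=2.28,interpolation=3);cv2.imwrite("pics/c1.png",a)
E
```

```text
(no output)
```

View pics/c1.png

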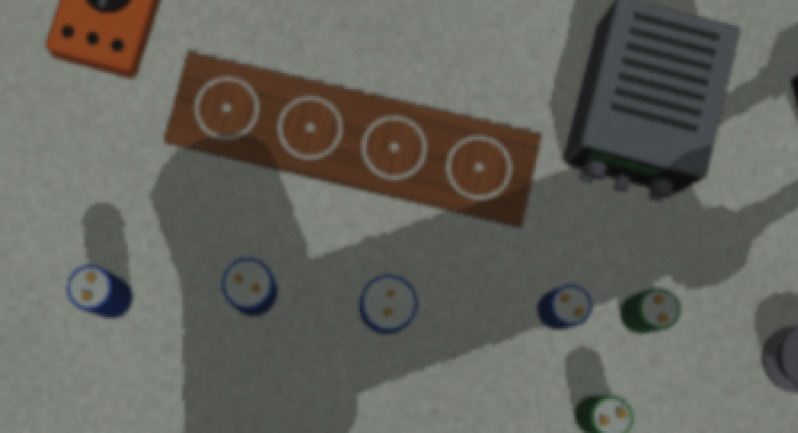

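View pics/side0.png

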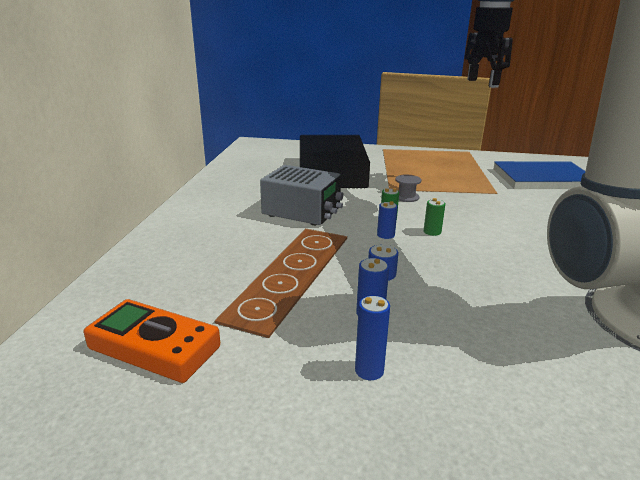

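The top crop shows four marks on the strip with the supply at the world −y end (right in the crop). There are three slim 65 mm cans: blue at top px (439,286), and green at (475,284) and about (455,333). The blue one fits cap_b; both the colour in the crop and the 69 mm top height agree. The tallest blue can goes to the right-most mark (565,−137). First I rotate the tool to align with the strip.

Emit:
drive_tool(
  rows=[
    [0, 0, 0, 0, -0.0872],
    [0, 0, 0, 0, -0.0872],
    [0, 0, 0, 0, -0.0872],
    [0, 0, 0, 0, -0.0872],
    [0, 0, 0, 0, -0.0872],
  ],
  grip_force=50,
)

```text
time_s: 1.3
position: [0.2511, -0.545, 0.2533]
ee_rot: [180.0, -0.0, -27.5]
wrist_force: [0.4, 0.1, 0.2]
opening: 0.0855
```

Emit:
drive_tool(
  rows=[
    [0, 0, 0, 0, -0.0872],
    [0, 0, 0, 0, -0.0872],
    [0, 0, 0, 0, 0],
    [0, 0, 0, 0, 0],
  ],
)

```text
time_s: 1.7
position: [0.2511, -0.5449, 0.2533]
ee_rot: [180.0, -0.0, -13.0]
wrist_force: [0.3, 0.2, 1.0]
opening: 0.0851
```

```bash
cat > h.py <<'E'
from cell import env
import numpy as np
P={'A':(618.6,96.9),'B':(600.9,18.9),'C':(583.3,-59.1),'D':(565.6,-137.1),'a':(437,-52),'b':(438,-206),'c':(448,68),'d':(438.6,195)}
def go():
    o=env.get_obs();p=o['position'];y=np.radians(o['ee_rot'][2]);c,s=np.cos(y),np.sin(y)
    print(round(o['time_s'],2),p.round(4),o['ee_rot'].round(2),round(o['opening'],4))
    for k,q in P.items():
        d=np.array(q)/1000-p[:2];print(k,'units x,y',round((c*d[0]+s*d[1])/.08,3),round((s*d[0]-c*d[1])/.08,3))
if __name__=='__main__':go()
E
python3 h.py
```

```text
1.7 [ 0.2511 -0.5449  0.2533] [180.  -0. -13.] 0.0851
A units x,y 2.671 -8.851
B units x,y 2.675 -7.851
C units x,y 2.68 -6.851
D units x,y 2.684 -5.852
a units x,y 0.878 -6.527
b units x,y 1.323 -4.654
c units x,y 0.674 -8.019
d units x,y 0.203 -9.539
```

Emit:
drive_tool(
  rows=[
    [0, 0.132, -0.465, 0, 0],
    [0, 0.132, -0.465, 0, 0],
    [0, 0.132, -0.465, 0, 0],
    [0, 0.132, -0.465, 0, 0],
    [0, 0.132, -0.465, 0, 0],
  ],
)

```text
time_s: 2.2
position: [0.3442, -0.3739, 0.2534]
ee_rot: [180.0, -0.0, -13.0]
wrist_force: [-0.3, -0.2, -0.3]
opening: 0.0851
```

Emit:
drive_tool(
  rows=[
    [0, 0.132, -0.465, 0, 0],
    [0, 0.132, -0.465, 0, 0],
    [0, 0.132, -0.465, 0, 0],
    [0, 0.132, -0.465, 0, 0],
    [0, 0.132, -0.465, 0, 0],
  ],
)

```text
time_s: 2.7
position: [0.437, -0.2041, 0.2535]
ee_rot: [180.0, -0.0, -13.0]
wrist_force: [0.9, -0.1, 0.4]
opening: 0.0854
```

Emit:
drive_tool(
  rows=[
    [0, 0, 0, 0, 0],
    [0, 0, 0, 0, 0],
  ],
)

```text
time_s: 2.9
position: [0.4367, -0.2051, 0.2534]
ee_rot: [180.0, -0.0, -12.8]
wrist_force: [0.9, -0.5, -0.5]
opening: 0.0854
```

```bash
cat > look.py <<'E'
from cell import env, imaging
import cv2, numpy as np, sys
def look(cam,ts,save=None):
    d=imaging.camera(cam)
    if save: cv2.imwrite(save,d["img"][:,:,::-1])
    E=d["extrinsics"]
    for t in ts:
        for r in imaging.cut_out(d,t):
            m=r["mask"]&(d["range_z"]>0); v,u=np.nonzero(m)
            if len(v)<30: continue
            z=d["range_z"][m]; P=np.stack([(u-d["cx"])/d["fx"]*z,(v-d["cy"])/d["fy"]*z,z])
            W=(E[:3,:3].T@(P-E[:3,3:])).T
            h=np.percentile(W[:,2],90); T=W[abs(W[:,2]-h)<.006]
            c,s,a=cv2.minAreaRect(np.float32(T[:,:2]*1000))
            print(cam,t,round(r["p"],2),np.round(r["pixel"]),"top",round(h,4),"c",np.round(c,1),"size",np.round(s,1))
if __name__=='__main__': look(sys.argv[1],sys.argv[3:],sys.argv[2])
E
python3 look.py wrist pics/w1.png cap_b_center mark1 cap_a_center; python3 h.py
```

```text
wrist cap_b_center 0.92 [335. 280.] top 0.0671 c [ 436.8 -280.8] size [34.9 35.2]
wrist cap_b_center 0.91 [236. 261.] top 0.0671 c [ 345.8 -239.1] size [34.9 35. ]
wrist cap_b_center 0.84 [324. 206.] top 0.0676 c [ 438.2 -206.6] size [35.2 34.5]
wrist mark1 0.88 [452.  87.] top 0.0087 c [ 566.7 -136.7] size [58.1 58.7]
wrist mark1 0.83 [457.   7.] top 0.0086 c [579.5 -79.1] size [17.4 52.4]
wrist cap_a_center 0.64 [282.  24.] top 0.0477 c [435.6 -62.2] size [32.  49.1]
wrist cap_a_center 0.5 [325. 207.] top 0.0676 c [ 438.5 -207.3] size [35.3 34.3]
3.1 [ 0.436  -0.2066  0.2533] [179.98   0.   -12.95] 0.0859
A units x,y 1.374 -4.209
B units x,y 1.377 -3.209
C units x,y 1.381 -2.21
D units x,y 1.384 -1.21
a units x,y -0.421 -1.887
b units x,y 0.022 -0.013
c units x,y -0.623 -3.379
d units x,y -1.094 -4.9
```

View pics/w1.png

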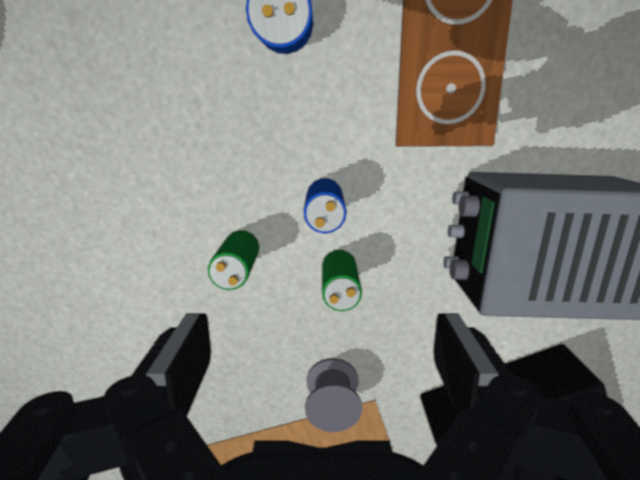

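The wrist view confirms the blue can at px (324,206), measured at (438,−207), with both greens apart from it. I'll descend and grip it.

Emit:
drive_tool(
  rows=[
    [0, 0.025, 0, 0.5, 0],
    [0, 0, 0, 0.5, 0],
    [0, 0, 0, 0.5, 0],
    [0, 0, 0, 0.5, 0],
    [0, 0, 0, 0.4, 0],
  ],
)

```text
time_s: 3.6
position: [0.4371, -0.2067, 0.0587]
ee_rot: [-180.0, 0.1, -12.9]
wrist_force: [0.6, -0.8, -0.2]
opening: 0.0853
```

Emit:
drive_tool(
  rows=[
    [0, 0, 0, 0.23, 0],
    [0, 0, 0, 0, 0],
    [255, 0, 0, 0, 0],
    [255, 0, 0, 0, 0],
    [255, 0, 0, 0, 0],
  ],
)

```text
time_s: 4.1
position: [0.4393, -0.2068, 0.0448]
ee_rot: [179.9, -0.2, -12.8]
wrist_force: [0.2, 0.1, 0.3]
opening: 0.0441
```

Emit:
drive_tool(
  rows=[
    [255, 0, 0, 0, 0],
    [255, 0, 0, 0, 0],
    [255, 0, 0, 0, 0],
    [255, 0, 0, 0, 0],
    [255, 0, 0, 0, 0],
  ],
)

```text
time_s: 4.6
position: [0.4393, -0.2066, 0.0447]
ee_rot: [179.9, -0.2, -12.8]
wrist_force: [-0.0, -0.2, 5.9]
opening: 0.0348
```

Emit:
drive_tool(
  rows=[
    [255, 0, 0, -0.2, 0],
    [255, 0, 0, -0.35, 0],
    [255, 0, 0, -0.4, 0],
    [255, 0, 0, -0.4, 0],
    [255, 0, 0, -0.25, 0],
  ],
)

```text
time_s: 5.1
position: [0.4389, -0.2062, 0.1737]
ee_rot: [180.0, -0.2, -12.8]
wrist_force: [0.6, -0.1, -1.7]
opening: 0.0345
```

```bash
python3 h.py
```

```text
5.1 [ 0.4389 -0.2062  0.1737] [ 1.7995e+02 -1.6000e-01 -1.2790e+01] 0.0345
A units x,y 1.351 -4.192
B units x,y 1.351 -3.192
C units x,y 1.353 -2.193
D units x,y 1.353 -1.193
a units x,y -0.45 -1.874
b units x,y -0.012 0.0
c units x,y -0.648 -3.368
d units x,y -1.114 -4.89
```

Emit:
drive_tool(
  rows=[
    [255, 0.08, -0.19, 0, 0],
    [255, 0.16, -0.38, 0, 0],
    [255, 0.18, -0.42, 0, 0],
    [255, 0.18, -0.42, 0, 0],
    [255, 0.18, -0.42, 0, 0],
  ],
)

```text
time_s: 5.6
position: [0.5323, -0.0758, 0.1708]
ee_rot: [180.0, 0.0, -12.8]
wrist_force: [0.6, -0.3, -0.5]
opening: 0.0349
```

Emit:
drive_tool(
  rows=[
    [255, 0.18, -0.42, 0, 0],
    [255, 0.18, -0.42, 0, 0],
    [255, 0.13, -0.32, 0, 0],
    [255, 0.08, -0.2, 0, 0],
    [255, 0, 0, 0, 0],
  ],
)

```text
time_s: 6.1
position: [0.6008, 0.0206, 0.1702]
ee_rot: [-180.0, 0.1, -12.7]
wrist_force: [0.2, 0.4, -1.4]
opening: 0.0351
```

Emit:
drive_tool(
  rows=[
    [255, 0, 0, 0, 0],
    [255, 0, 0, 0.3, 0],
    [255, 0, 0, 0.4, 0],
    [255, 0, 0, 0.3, 0],
    [255, 0, 0, 0.2, 0],
  ],
)

```text
time_s: 6.6
position: [0.5989, 0.0175, 0.0727]
ee_rot: [179.9, 0.1, -12.9]
wrist_force: [-0.1, 0.6, -0.3]
opening: 0.0349
```

```bash
python3 h.py
```

```text
6.6 [0.5989 0.0175 0.0727] [ 1.7994e+02  1.5000e-01 -1.2900e+01] 0.0349
A units x,y 0.019 -1.023
B units x,y 0.021 -0.023
C units x,y 0.024 0.977
D units x,y 0.026 1.977
a units x,y -1.779 1.298
b units x,y -1.337 3.172
c units x,y -1.979 -0.194
d units x,y -2.448 -1.716
```

Emit:
drive_tool(
  rows=[
    [255, 0.02, -0.02, 0, 0],
    [255, 0, 0, 0.1, 0],
    [255, 0, 0, 0.08, 0],
    [255, 0, 0, 0, 0],
    [255, 0, 0, 0, 0],
  ],
)

```text
time_s: 7.1
position: [0.6025, 0.0201, 0.061]
ee_rot: [-180.0, -0.0, -12.8]
wrist_force: [0.2, -0.4, -1.1]
opening: 0.0346
```

Emit:
drive_tool(
  rows=[
    [255, 0, 0, 0.05, 0],
    [255, 0, 0, 0.04, 0],
    [255, 0, 0, 0, 0],
    [255, 0, 0, 0, 0],
    [255, 0, 0, 0, 0],
  ],
)

```text
time_s: 7.6
position: [0.6023, 0.0201, 0.0534]
ee_rot: [-180.0, -0.0, -12.8]
wrist_force: [-0.4, -0.0, -0.5]
opening: 0.0346
```

Emit:
drive_tool(
  rows=[
    [255, 0, 0, 0.025, 0],
    [255, 0, 0, 0, 0],
    [255, 0, 0, 0, 0],
    [255, 0, 0, 0, 0],
  ],
)

```text
time_s: 8.0
position: [0.6022, 0.0201, 0.0513]
ee_rot: [-180.0, 0.0, -12.8]
wrist_force: [0.4, -0.6, -1.8]
opening: 0.0349
```

Emit:
drive_tool(
  rows=[
    [120, 0, 0, 0, 0],
    [60, 0, 0, 0, 0],
    [0, 0, 0, 0, 0],
    [0, 0, 0, 0, 0],
    [0, 0, 0, 0, 0],
  ],
)

```text
time_s: 8.5
position: [0.6023, 0.0201, 0.0514]
ee_rot: [-180.0, -0.0, -12.8]
wrist_force: [-0.6, -0.5, 0.0]
opening: 0.0853
```

Emit:
drive_tool(
  rows=[
    [0, 0, 0, -0.2, 0],
    [0, 0, 0, -0.4, 0],
    [0, 0, 0, -0.5, 0],
    [0, 0, 0, -0.5, 0],
    [0, 0, 0, -0.3, 0],
  ],
)

```text
time_s: 9.0
position: [0.603, 0.0201, 0.2091]
ee_rot: [-179.9, -0.3, -12.8]
wrist_force: [0.6, 0.4, 0.5]
opening: 0.0855
```

```bash
python3 h.py; python3 look.py top pics/t2.png cap_b_center cap_c_center;python3 look.py wrist pics/w2.png cap_b_center cap_c_center mark1
```

```text
9.0 [0.603  0.0201 0.2091] [-179.93   -0.35  -12.8 ] 0.0855
A units x,y -0.022 -0.979
B units x,y -0.022 0.021
C units x,y -0.021 1.02
D units x,y -0.02 2.02
a units x,y -1.824 1.339
b units x,y -1.385 3.213
c units x,y -2.022 -0.154
d units x,y -2.488 -1.676
top cap_b_center 0.78 [454. 329.] top 0.0685 c [ 346.  -239.4] size [32.2 33.9]
top cap_b_center 0.62 [473. 284.] top 0.0677 c [ 435.8 -282.3] size [33.1 35.4]
top cap_b_center 0.48 [329. 207.] top 0.0744 c [598.1  14.6] size [27.9 29. ]
top cap_c_center 0.47 [401. 225.] top 0.0097 c [ 566.4 -137.2] size [58.4 56.9]
wrist cap_b_center 0.9 [319. 225.] top 0.0734 c [601.8  19.7] size [35.  34.7]
wrist cap_c_center 0.66 [ 91. 206.] top 0.087 c [448.7  67.7] size [43.9 42.9]
wrist mark1 0.78 [320. 366.] top 0.0083 c [ 567.1 -137.5] size [60.1 59.7]
wrist mark1 0.68 [316. 188.] top 0.0085 c [602.5  25.4] size [48.3 60. ]
wrist mark1 0.65 [318. 290.] top 0.0084 c [584.3 -58.4] size [59.5 59.5]
wrist mark1 0.61 [317. 110.] top 0.0086 c [618.4  97.6] size [58.9 59. ]
```

B stands 1 mm from its mark. Next is C, at (448.7,67.7).

Emit:
drive_tool(
  rows=[
    [0, -0.4, -0.03, 0, 0],
    [0, -0.6, -0.04, 0, 0],
    [0, -0.5, -0.04, 0, 0],
    [0, -0.35, -0.03, 0, 0],
    [0, -0.17, -0.01, 0, 0],
  ],
)

```text
time_s: 9.85
position: [0.445, 0.0682, 0.2021]
ee_rot: [180.0, 0.1, -12.7]
wrist_force: [0.7, -0.0, -0.3]
opening: 0.0853
```

Emit:
drive_tool(
  rows=[
    [0, 0, 0, 0, 0],
    [0, 0, 0, 0, 0],
  ],
)

```text
time_s: 10.05
position: [0.4473, 0.0676, 0.2025]
ee_rot: [180.0, 0.0, -12.8]
wrist_force: [-0.1, -1.0, 0.2]
opening: 0.0853
```

```bash
python3 h.py
```

```text
10.05 [0.4473 0.0676 0.2025] [ 1.7998e+02  4.0000e-02 -1.2790e+01] 0.0853
A units x,y 2.008 -0.832
B units x,y 2.008 0.168
C units x,y 2.009 1.168
D units x,y 2.009 2.167
a units x,y 0.206 1.486
b units x,y 0.644 3.36
c units x,y 0.008 -0.007
d units x,y -0.458 -1.53
```

Emit:
drive_tool(
  rows=[
    [0, 0.01, 0, 0.4, 0],
    [0, 0, 0, 0.5, 0],
    [0, 0, 0, 0.5, 0],
    [0, 0, 0, 0.3, 0],
    [0, 0, 0, 0.1, 0],
  ],
)

```text
time_s: 10.55
position: [0.4464, 0.0669, 0.0551]
ee_rot: [179.9, 0.4, -12.8]
wrist_force: [-0.9, 0.2, 0.3]
opening: 0.0858
```

Emit:
drive_tool(
  rows=[
    [0, 0, 0, 0, 0],
    [0, 0, 0, 0, 0],
    [255, 0, 0, 0, 0],
    [255, 0, 0, 0, 0],
    [255, 0, 0, 0, 0],
  ],
)

```text
time_s: 11.05
position: [0.4486, 0.0675, 0.0603]
ee_rot: [-180.0, -0.1, -12.8]
wrist_force: [0.1, 0.6, -0.1]
opening: 0.044
```

Emit:
drive_tool(
  rows=[
    [255, 0, 0, 0, 0],
    [255, 0, 0, 0, 0],
    [255, 0, 0, 0, 0],
    [255, 0, 0, 0, 0],
  ],
)

```text
time_s: 11.45
position: [0.4488, 0.0675, 0.0606]
ee_rot: [-180.0, -0.1, -12.8]
wrist_force: [-0.0, 0.4, 5.7]
opening: 0.0425
```

Emit:
drive_tool(
  rows=[
    [255, 0, 0, -0.2, 0],
    [255, 0, 0, -0.35, 0],
    [255, 0, 0, -0.4, 0],
    [255, 0, 0, -0.4, 0],
    [255, 0, 0, -0.25, 0],
  ],
)

```text
time_s: 11.95
position: [0.4483, 0.0675, 0.1894]
ee_rot: [-180.0, -0.1, -12.8]
wrist_force: [0.6, 0.4, -2.0]
opening: 0.0427
```

Emit:
drive_tool(
  rows=[
    [255, 0, 0, 0, 0],
    [255, 0, 0, 0, 0],
  ],
)

```text
time_s: 12.15
position: [0.4479, 0.0674, 0.1863]
ee_rot: [180.0, 0.1, -12.8]
wrist_force: [-0.4, 0.6, -2.8]
opening: 0.0432
```

```bash
python3 h.py
```

```text
12.15 [0.4479 0.0674 0.1863] [ 1.7998e+02  5.0000e-02 -1.2800e+01] 0.0432
A units x,y 2.0 -0.832
B units x,y 2.0 0.168
C units x,y 2.001 1.167
D units x,y 2.001 2.167
a units x,y 0.198 1.486
b units x,y 0.637 3.36
c units x,y 0.0 -0.007
d units x,y -0.466 -1.529
```

Emit:
drive_tool(
  rows=[
    [255, 0.15, 0.09, 0, 0],
    [255, 0.3, 0.17, 0, 0],
    [255, 0.4, 0.23, 0, 0],
    [255, 0.4, 0.23, 0, 0],
    [255, 0.4, 0.23, 0, 0],
  ],
)

```text
time_s: 12.65
position: [0.5606, -0.0377, 0.1847]
ee_rot: [180.0, 0.2, -12.8]
wrist_force: [-0.6, 0.3, -1.2]
opening: 0.0427
```

Emit:
drive_tool(
  rows=[
    [255, 0.25, 0.15, 0, 0],
    [255, 0.1, 0.07, 0, 0],
    [255, 0, 0, 0, 0],
    [255, 0, 0, 0.2, 0],
    [255, 0, 0, 0.3, 0],
  ],
)

```text
time_s: 13.15
position: [0.5835, -0.0586, 0.1477]
ee_rot: [-180.0, -0.2, -12.7]
wrist_force: [0.7, -0.1, -1.8]
opening: 0.0429
```

Emit:
drive_tool(
  rows=[
    [255, 0, 0, 0.35, 0],
    [255, 0, 0, 0.25, 0],
    [255, 0, 0, 0.1, 0],
    [255, 0, 0, 0, 0],
    [255, 0, 0, 0, 0],
  ],
)

```text
time_s: 13.65
position: [0.5835, -0.0589, 0.0922]
ee_rot: [-180.0, -0.1, -12.8]
wrist_force: [1.0, -0.1, -0.5]
opening: 0.043
```

```bash
python3 h.py
```

```text
13.65 [ 0.5835 -0.0589  0.0922] [-1.7999e+02 -8.0000e-02 -1.2760e+01] 0.043
A units x,y -0.002 -1.996
B units x,y -0.003 -0.996
C units x,y -0.002 0.003
D units x,y -0.002 1.003
a units x,y -1.805 0.321
b units x,y -1.368 2.195
c units x,y -2.002 -1.173
d units x,y -2.468 -2.695
```

Emit:
drive_tool(
  rows=[
    [255, 0, 0, 0.15, 0],
    [255, 0, 0, 0.1, 0],
    [255, 0, 0, 0.06, 0],
    [255, 0, 0, 0, 0],
    [255, 0, 0, 0, 0],
  ],
)

```text
time_s: 14.15
position: [0.5834, -0.0593, 0.0666]
ee_rot: [-180.0, -0.0, -12.8]
wrist_force: [-1.8, 0.4, 0.2]
opening: 0.0428
```

Touching down; I'll release it, rise, and look at a, which is next.

Emit:
drive_tool(
  rows=[
    [120, 0, 0, 0, 0],
    [60, 0, 0, 0, 0],
    [0, 0, 0, 0, 0],
    [0, 0, 0, 0, 0],
    [0, 0, 0, 0, 0],
  ],
)

```text
time_s: 14.65
position: [0.5834, -0.0593, 0.0665]
ee_rot: [-180.0, -0.0, -12.8]
wrist_force: [-0.2, 0.1, 1.0]
opening: 0.0857
```

Emit:
drive_tool(
  rows=[
    [0, 0, 0, -0.2, 0],
    [0, 0, 0, -0.4, 0],
    [0, 0, 0, -0.5, 0],
    [0, 0, 0, -0.5, 0],
    [0, 0, 0, -0.3, 0],
  ],
)

```text
time_s: 15.15
position: [0.5841, -0.0594, 0.2243]
ee_rot: [-180.0, -0.4, -12.8]
wrist_force: [-0.2, -0.5, -0.3]
opening: 0.0855
```

Emit:
drive_tool(
  rows=[
    [0, -0.3, 0.05, 0, 0],
    [0, -0.5, 0.09, 0, 0],
    [0, -0.5, 0.09, 0, 0],
    [0, -0.35, 0.06, 0, 0],
    [0, -0.15, 0.03, 0, 0],
  ],
)

```text
time_s: 15.65
position: [0.4355, -0.0522, 0.2205]
ee_rot: [180.0, -0.1, -12.8]
wrist_force: [1.6, -0.4, -0.2]
opening: 0.0856
```

Emit:
drive_tool(
  rows=[
    [0, 0, 0, 0, 0],
    [0, 0, 0, 0, 0],
    [0, 0, 0, 0, 0],
  ],
)

```text
time_s: 15.95
position: [0.4378, -0.0524, 0.2189]
ee_rot: [-180.0, -0.0, -12.8]
wrist_force: [0.5, 0.5, -0.1]
opening: 0.0859
```

```bash
python3 look.py wrist pics/w3.png cap_a_center cap_c_center;  python3 h.py
```

```text
wrist cap_a_center 0.62 [323. 212.] top 0.0472 c [437.7 -53. ] size [49.  48.4]
wrist cap_c_center 0.75 [527. 187.] top 0.093 c [582.4 -59. ] size [43.  43.8]
wrist cap_c_center 0.68 [478.  75.] top 0.0086 c [596.3  19.9] size [59.7 50.1]
16.1 [ 0.4377 -0.0524  0.2183] [ 1.800e+02  4.000e-02 -1.279e+01] 0.0854
A units x,y 1.792 -2.32
B units x,y 1.792 -1.32
C units x,y 1.794 -0.321
D units x,y 1.794 0.679
a units x,y -0.009 -0.002
b units x,y 0.429 1.872
c units x,y -0.207 -1.496
d units x,y -0.674 -3.018
```

Emit:
drive_tool(
  rows=[
    [0, 0, 0, 0.4, 0],
    [0, 0, 0, 0.5, 0],
    [0, 0, 0, 0.5, 0],
    [0, 0, 0, 0.4, 0],
    [0, 0, 0, 0.25, 0],
  ],
)

```text
time_s: 16.6
position: [0.4359, -0.052, 0.051]
ee_rot: [180.0, 0.3, -12.8]
wrist_force: [-0.0, 0.2, -0.1]
opening: 0.0854
```

Emit:
drive_tool(
  rows=[
    [0, 0, 0, 0.15, 0],
    [0, 0, 0, 0.1, 0],
    [0, 0, 0, 0.05, 0],
    [0, 0, 0, 0, 0],
    [0, 0, 0, 0, 0],
  ],
)

```text
time_s: 17.1
position: [0.438, -0.0525, 0.0316]
ee_rot: [-180.0, -0.1, -12.8]
wrist_force: [-0.2, 0.2, 0.0]
opening: 0.0852
```

Emit:
drive_tool(
  rows=[
    [255, 0, 0, 0, 0],
    [255, 0, 0, 0, 0],
    [255, 0, 0, 0, 0],
    [255, 0, 0, 0, 0],
    [255, 0, 0, 0, 0],
  ],
)

```text
time_s: 17.6
position: [0.4378, -0.0525, 0.0314]
ee_rot: [-180.0, -0.1, -12.8]
wrist_force: [-0.8, -0.5, 5.4]
opening: 0.0487
```

Emit:
drive_tool(
  rows=[
    [255, 0, 0, 0, 0],
    [255, 0, 0, 0, 0],
  ],
)

```text
time_s: 17.8
position: [0.4378, -0.0525, 0.0314]
ee_rot: [-180.0, -0.1, -12.8]
wrist_force: [-0.1, 0.5, 6.1]
opening: 0.0488
```

Emit:
drive_tool(
  rows=[
    [255, 0, 0, -0.2, 0],
    [255, 0, 0, -0.35, 0],
    [255, 0, 0, -0.4, 0],
    [255, 0, 0, -0.4, 0],
    [255, 0, 0, -0.25, 0],
  ],
)

```text
time_s: 18.3
position: [0.4376, -0.0524, 0.1606]
ee_rot: [-180.0, -0.1, -12.8]
wrist_force: [0.0, -0.8, -1.0]
opening: 0.0489
```

Emit:
drive_tool(
  rows=[
    [255, 0.12, -0.15, 0, 0],
    [255, 0.24, -0.31, 0, 0],
    [255, 0.28, -0.36, 0, 0],
    [255, 0.28, -0.36, 0, 0],
    [255, 0.28, -0.36, 0, 0],
  ],
)

```text
time_s: 18.8
position: [0.5589, 0.0475, 0.1576]
ee_rot: [180.0, 0.1, -12.8]
wrist_force: [-0.1, -0.5, -0.4]
opening: 0.0488
```

Emit:
drive_tool(
  rows=[
    [255, 0.28, -0.36, 0, 0],
    [255, 0.2, -0.27, 0, 0],
    [255, 0.11, -0.15, 0, 0],
    [255, 0, 0, 0, 0],
    [255, 0, 0, 0, 0],
  ],
)

```text
time_s: 19.3
position: [0.6175, 0.0968, 0.1574]
ee_rot: [179.9, 0.1, -12.8]
wrist_force: [0.1, -1.1, -0.7]
opening: 0.0487
```

Emit:
drive_tool(
  rows=[
    [255, 0, 0, 0.2, 0],
    [255, 0, 0, 0.35, 0],
    [255, 0, 0, 0.4, 0],
    [255, 0, 0, 0.2, 0],
    [255, 0, 0, 0, 0],
  ],
)

```text
time_s: 19.8
position: [0.6155, 0.0961, 0.0623]
ee_rot: [179.9, 0.4, -12.8]
wrist_force: [-0.8, 0.3, -2.3]
opening: 0.0487
```

Emit:
drive_tool(
  rows=[
    [255, 0, 0, 0, 0],
    [255, 0, 0, 0, 0],
  ],
)

```text
time_s: 20.0
position: [0.6191, 0.0969, 0.0688]
ee_rot: [-179.9, -0.2, -12.8]
wrist_force: [-0.5, 0.4, -0.8]
opening: 0.049
```

```bash
python3 h.py
```

```text
20.0 [0.6191 0.0969 0.0688] [-179.94   -0.19  -12.81] 0.049
A units x,y -0.005 0.001
B units x,y -0.005 1.001
C units x,y -0.003 2.001
D units x,y -0.003 3.0
a units x,y -1.806 2.319
b units x,y -1.367 4.194
c units x,y -2.005 0.826
d units x,y -2.471 -0.696
```

Emit:
drive_tool(
  rows=[
    [255, 0, 0, 0.15, 0],
    [255, 0, 0, 0.12, 0],
    [255, 0, 0, 0.09, 0],
    [255, 0, 0, 0, 0],
    [255, 0, 0, 0, 0],
  ],
)

```text
time_s: 20.5
position: [0.6179, 0.097, 0.0374]
ee_rot: [180.0, 0.0, -12.8]
wrist_force: [-1.2, 0.0, 1.5]
opening: 0.0489
```

Emit:
drive_tool(
  rows=[
    [120, 0, 0, 0, 0],
    [60, 0, 0, 0, 0],
    [0, 0, 0, 0, 0],
    [0, 0, 0, 0, 0],
    [0, 0, 0, 0, 0],
  ],
)

```text
time_s: 21.0
position: [0.6181, 0.0969, 0.0377]
ee_rot: [-180.0, -0.0, -12.8]
wrist_force: [0.3, 0.4, 1.2]
opening: 0.0855
```

Emit:
drive_tool(
  rows=[
    [0, 0, 0, -0.3, 0],
    [0, 0, 0, -0.5, 0],
    [0, 0, 0, -0.6, 0],
    [0, 0, 0, -0.6, 0],
    [0, 0, 0, -0.4, 0],
  ],
)

```text
time_s: 21.5
position: [0.6185, 0.097, 0.2344]
ee_rot: [-179.9, -0.3, -12.8]
wrist_force: [0.5, -0.6, 0.8]
opening: 0.0853
```

Emit:
drive_tool(
  rows=[
    [0, -0.35, -0.1, 0, 0],
    [0, -0.5, -0.15, 0, 0],
    [0, -0.55, -0.15, 0, 0],
    [0, -0.55, -0.15, 0, 0],
    [0, -0.35, -0.1, 0, 0],
  ],
)

```text
time_s: 22.0
position: [0.4479, 0.1894, 0.2301]
ee_rot: [-180.0, -0.0, -12.7]
wrist_force: [0.1, 0.3, 0.7]
opening: 0.0851
```

Emit:
drive_tool(
  rows=[
    [0, -0.17, -0.05, 0, 0],
    [0, 0, 0, 0, 0],
    [0, 0, 0, 0, 0],
    [0, 0, 0, 0, 0],
  ],
)

```text
time_s: 22.4
position: [0.4387, 0.1947, 0.2294]
ee_rot: [180.0, 0.0, -12.9]
wrist_force: [-0.6, -0.9, -0.6]
opening: 0.0851
```

```bash
python3 look.py wrist pics/w4.png cap_a_center cap_d_center;  python3 h.py
```

```text
wrist cap_a_center 0.78 [545. 267.] top 0.053 c [616.6  96.6] size [49.4 49.6]
wrist cap_d_center 0.66 [320. 221.] top 0.1073 c [440.  196.9] size [36.9 36.8]
22.55 [0.4384 0.1948 0.2293] [ 1.7997e+02  4.0000e-02 -1.2870e+01] 0.0853
A units x,y 2.468 0.691
B units x,y 2.469 1.69
C units x,y 2.472 2.69
D units x,y 2.474 3.69
a units x,y 0.67 3.011
b units x,y 1.111 4.885
c units x,y 0.469 1.518
d units x,y 0.001 -0.003
```

Emit:
drive_tool(
  rows=[
    [0, 0.013, -0.03, 0.3, 0],
    [0, 0, 0, 0.45, 0],
    [0, 0, 0, 0.45, 0],
    [0, 0, 0, 0.35, 0],
    [0, 0, 0, 0.2, 0],
  ],
)

```text
time_s: 23.05
position: [0.4384, 0.1966, 0.0865]
ee_rot: [179.9, 0.2, -12.8]
wrist_force: [0.0, -0.4, -0.4]
opening: 0.0854
```

Emit:
drive_tool(
  rows=[
    [0, 0, 0, 0.14, 0],
    [0, 0, 0, 0, 0],
    [0, 0, 0, 0, 0],
    [255, 0, 0, 0, 0],
    [255, 0, 0, 0, 0],
  ],
)

```text
time_s: 23.55
position: [0.44, 0.1977, 0.0799]
ee_rot: [-179.9, -0.1, -12.8]
wrist_force: [-0.2, -0.2, -0.5]
opening: 0.059
```

Emit:
drive_tool(
  rows=[
    [255, 0, 0, 0, 0],
    [255, 0, 0, 0, 0],
    [255, 0, 0, 0, 0],
    [255, 0, 0, 0, 0],
    [255, 0, 0, 0, 0],
  ],
)

```text
time_s: 24.05
position: [0.4397, 0.1976, 0.0794]
ee_rot: [-180.0, -0.1, -12.8]
wrist_force: [-0.5, -0.1, 5.5]
opening: 0.0371
```

Emit:
drive_tool(
  rows=[
    [255, 0, 0, -0.2, 0],
    [255, 0, 0, -0.35, 0],
    [255, 0, 0, -0.4, 0],
    [255, 0, 0, -0.4, 0],
    [255, 0, 0, -0.25, 0],
  ],
)

```text
time_s: 24.55
position: [0.4394, 0.1975, 0.2083]
ee_rot: [-180.0, -0.1, -12.8]
wrist_force: [0.5, 0.4, -1.3]
opening: 0.0372
```

Emit:
drive_tool(
  rows=[
    [255, 0, 0, 0, 0],
    [255, 0, 0, 0, 0],
    [255, 0, 0, 0, 0],
  ],
)

```text
time_s: 24.85
position: [0.4386, 0.1972, 0.2039]
ee_rot: [179.9, 0.2, -12.8]
wrist_force: [-0.4, -0.7, -2.7]
opening: 0.0365
```

```bash
python3 h.py
```

```text
24.85 [0.4386 0.1972 0.2039] [179.88   0.19 -12.8 ] 0.0365
A units x,y 2.472 0.724
B units x,y 2.473 1.723
C units x,y 2.474 2.723
D units x,y 2.474 3.723
a units x,y 0.671 3.041
b units x,y 1.11 4.916
c units x,y 0.473 1.548
d units x,y 0.007 0.026
```

Emit:
drive_tool(
  rows=[
    [255, 0.1, 0.15, 0, 0],
    [255, 0.2, 0.3, 0, 0],
    [255, 0.24, 0.36, 0, 0],
    [255, 0.24, 0.36, 0, 0],
    [255, 0.24, 0.36, 0, 0],
  ],
)

```text
time_s: 25.35
position: [0.4914, 0.0587, 0.2043]
ee_rot: [180.0, 0.2, -12.8]
wrist_force: [0.0, -0.0, -2.6]
opening: 0.0367
```

Emit:
drive_tool(
  rows=[
    [255, 0.24, 0.36, 0, 0],
    [255, 0.24, 0.36, 0, 0],
    [255, 0.24, 0.36, 0, 0],
    [255, 0.24, 0.36, 0, 0],
    [255, 0.24, 0.36, 0, 0],
  ],
)

```text
time_s: 25.85
position: [0.5531, -0.103, 0.204]
ee_rot: [-180.0, 0.2, -12.8]
wrist_force: [0.7, 0.3, -1.4]
opening: 0.0372
```

Emit:
drive_tool(
  rows=[
    [255, 0.16, 0.25, 0, 0],
    [255, 0.094, 0.143, 0, 0],
    [255, 0, 0, 0, 0],
    [255, 0, 0, 0, 0],
    [255, 0, 0, 0, 0],
  ],
)

```text
time_s: 26.35
position: [0.5661, -0.1357, 0.2063]
ee_rot: [-180.0, 0.0, -12.7]
wrist_force: [0.4, -0.3, -2.4]
opening: 0.0372
```

```bash
python3 h.py
```

```text
26.35 [ 0.5661 -0.1357  0.2063] [-1.7997e+02  3.0000e-02 -1.2730e+01] 0.0372
A units x,y -0.0 -2.98
B units x,y -0.001 -1.981
C units x,y -0.001 -0.981
D units x,y -0.002 0.019
a units x,y -1.804 -0.665
b units x,y -1.368 1.21
c units x,y -2.001 -2.158
d units x,y -2.465 -3.681
```

Emit:
drive_tool(
  rows=[
    [255, 0, 0.02, 0.2, 0],
    [255, 0, 0, 0.35, 0],
    [255, 0, 0, 0.35, 0],
    [255, 0, 0, 0.2, 0],
    [255, 0, 0, 0.1, 0],
  ],
)

```text
time_s: 26.85
position: [0.5647, -0.1376, 0.1076]
ee_rot: [-180.0, 0.2, -12.8]
wrist_force: [0.0, -0.5, -1.6]
opening: 0.0371
```

Emit:
drive_tool(
  rows=[
    [255, 0, 0, 0, 0],
    [255, 0, 0, 0, 0],
    [255, 0, 0, 0, 0],
  ],
)

```text
time_s: 27.15
position: [0.5668, -0.1387, 0.1124]
ee_rot: [180.0, -0.2, -12.8]
wrist_force: [0.2, 0.1, -1.6]
opening: 0.037
```

Emit:
drive_tool(
  rows=[
    [255, 0, -0.015, 0.14, 0],
    [255, 0, 0, 0.1, 0],
    [255, 0, 0, 0.07, 0],
    [255, 0, 0, 0, 0],
    [255, 0, 0, 0, 0],
  ],
)

```text
time_s: 27.65
position: [0.5662, -0.1372, 0.0853]
ee_rot: [-180.0, 0.0, -12.8]
wrist_force: [-0.3, 0.6, -1.1]
opening: 0.0369
```

Emit:
drive_tool(
  rows=[
    [255, 0, 0, 0.01, 0],
    [255, 0, 0, 0, 0],
    [160, 0, 0, 0, 0],
    [100, 0, 0, 0, 0],
    [50, 0, 0, 0, 0],
  ],
)

```text
time_s: 28.15
position: [0.5663, -0.1373, 0.0846]
ee_rot: [-180.0, -0.0, -12.8]
wrist_force: [-0.5, -1.2, 0.1]
opening: 0.0647
```

Emit:
drive_tool(
  rows=[
    [0, 0, 0, 0, 0],
    [0, 0, 0, 0, 0],
    [0, 0, 0, 0, 0],
  ],
)

```text
time_s: 28.45
position: [0.5662, -0.1373, 0.0848]
ee_rot: [-180.0, 0.0, -12.8]
wrist_force: [0.5, 0.1, 0.6]
opening: 0.0853
```

Emit:
drive_tool(
  rows=[
    [0, 0, 0, -0.2, 0],
    [0, 0, 0, -0.4, 0],
    [0, 0, 0, -0.5, 0],
    [0, 0, 0, -0.5, 0],
    [0, 0, 0, -0.3, 0],
  ],
)

```text
time_s: 28.95
position: [0.5668, -0.1374, 0.2426]
ee_rot: [180.0, -0.4, -12.8]
wrist_force: [0.1, -0.6, 0.1]
opening: 0.0854
```

Emit:
drive_tool(
  rows=[
    [0, -0.3, 0, 0, 0],
    [0, -0.5, 0, 0, 0],
    [0, -0.3, 0, 0, 0],
    [0, 0, 0, 0, 0],
    [0, 0, 0, 0, 0],
  ],
)

```text
time_s: 29.45
position: [0.4806, -0.1178, 0.2384]
ee_rot: [180.0, -0.2, -12.8]
wrist_force: [-0.8, -0.5, 0.6]
opening: 0.0852
```

```bash
python3 look.py wrist pics/w5.png cap_d_center cap_c_center cap_b_center; python3 look.py side pics/s5.png cap_a_center cap_b_center cap_c_center cap_d_center; python3 look.py top pics/t5.png cap_a_center cap_b_center cap_c_center cap_d_center; python3 h.py|head -1
```

```text
wrist cap_d_center 0.7 [446. 108.] top 0.0933 c [582.2 -59.2] size [42.7 42.7]
wrist cap_d_center 0.64 [436. 223.] top 0.113 c [ 565.7 -137.7] size [37.6 36.6]
wrist cap_c_center 0.85 [443. 106.] top 0.0934 c [582.1 -59. ] size [42.8 42.2]
wrist cap_c_center 0.39 [398.  93.] top 0.0086 c [575.1 -55.3] size [59.6 40.8]
wrist cap_b_center 0.81 [220. 354.] top 0.0666 c [ 352.5 -243.8] size [36.  18.9]
wrist cap_b_center 0.67 [313. 374.] top 0.0668 c [ 437.  -280.6] size [34.7 35.5]
wrist cap_b_center 0.6 [434.   9.] top 0.0709 c [596.8   4. ] size [ 4.3 21. ]
side cap_a_center 0.69 [257. 299.] top 0.0523 c [615.4  97.6] size [47.3 46.5]
side cap_b_center 0.87 [390. 204.] top 0.0656 c [ 434.3 -276.9] size [33.4 26. ]
side cap_b_center 0.81 [279. 265.] top 0.072 c [600.3  21.7] size [32.8 34.3]
side cap_b_center 0.76 [434. 216.] top 0.0658 c [ 346.  -237.6] size [33.  33.2]
side cap_c_center 0.6 [302. 240.] top 0.0918 c [581.6 -56.8] size [41.2 40.2]
side cap_d_center 0.85 [316. 213.] top 0.111 c [ 563.7 -135.2] size [37.3 32.4]
top cap_a_center 0.64 [288. 191.] top 0.0544 c [616.2  93.3] size [46.9 45.4]
top cap_b_center 0.9 [328. 202.] top 0.0743 c [600.9  18. ] size [33.9 34.2]
top cap_b_center 0.49 [467. 285.] top 0.042 c [ 440.5 -265.5] size [ 1.6 12. ]
top cap_c_center 0.59 [364. 210.] top 0.0937 c [581.4 -60.8] size [40.2 42.3]
30.15 [ 0.4804 -0.1178  0.2368] [-1.80e+02  1.00e-02 -1.28e+01] 0.0852
```

View pics/s5.png

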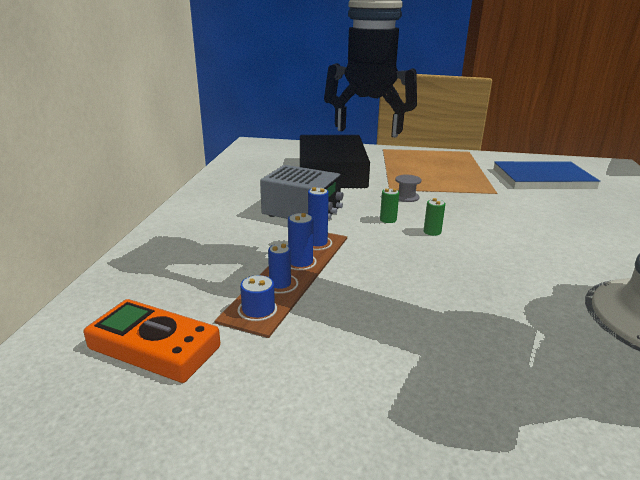

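View pics/t5.png

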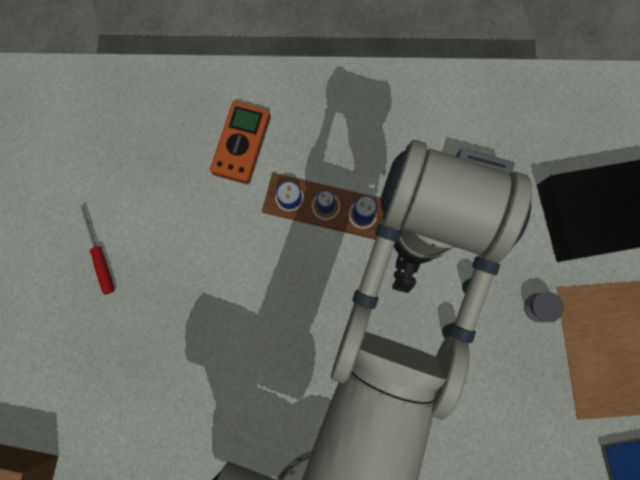

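The side view shows all four upright and centred on their rings: A (257,299), B (279,265), C (302,240) and D (316,213), with D next to the supply. In the top view, A, B and C sit on their rings and the arm hides D. All are within 4 mm of their marks, the greens are untouched, and the gripper is clear. Handing in.

```bash
python3 -c "
from cell import env
print(env.hand_in())"
```

```text
the job is handed in; nothing more can be done
None
```

The four blue capacitors are standing on their ring marks in height order, with the tallest next to the grey supply, and I handed the job in at about 30 s of the 96 s limit.

- **Position:** The last camera measurements put every capacitor within about 4 mm of its mark. The wrist camera alone gave 2 mm or better. The allowed error is 12 mm.
- **Upright:** Their top heights match standing on the strip, after allowing for the cameras' own 1–4 mm height bias. The side view shows all four upright, let go, and the gripper clear of them.
- **Gaps and disagreements:** In the final top view the arm hid the tallest capacitor, so it was checked from the side and wrist cameras only. The networks gave a few wrong labels, such as a mark or another capacitor, and I threw these out by height and colour.
- **Other things in the scene:** I did not touch either green look-alike. I did not take a separate picture to check stillness, but the positions agreed from one look to the next.

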